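# Back off the fruit press

## Task

The little ratchet press on the bar has finished squeezing: gently lay the pawl's lever right back so that the nose is lifted well clear of the ratchet wheel. Then wind the wheel backward (counter-clockwise from above) by its upright handle until its arm bears on the bolt of the backstop, keep a firm, steady push of about 10 N on the stop for a second without forcing it, and leave the arm there with the pawl still laid back. Never force the wheel against the pawl, and leave the bottle, mug and candle cup alone.

Things in the scene. Friction and masses are not known exactly. Their poses are not given: they have to be found in the camera images.
- press: Fixed frame of a bench fruit press: round steel base (diameter 260 mm), three uprights, round aluminium head plate (diameter 250 mm, upper face 160 mm above the table) carrying wheel, pawl and backstop. Origin on the wheel axis at table level, z up; the pawl's nose meets the wheel in the +x direction.
- wheel: Dark steel ratchet wheel lying flat on the head plate, diameter 144 mm, 12 teeth on its upper face (tops 29 mm above the head plate). Origin on its axis at head plate level, turns about z (up); backward is counter-clockwise from above. Screw friction of about 0.3 N m resists and holds it where it is left. A tooth blocks turning back beyond a few degrees until the pawl is lifted.
- handle (a point): Centre of the upright round wooden handle of the wheel: diameter 24 mm, 63 mm tall (from the arm's top to 108 mm above the head plate; this point is 78 mm above the head plate), 78 mm from the wheel axis.
- lug (a point): Point on the counter-clockwise side of the wheel's flat steel arm (16 mm wide, 12 mm thick, top 45 mm above the head plate, reaching 104 mm from the wheel axis), 100 mm from the axis, 39 mm above the head plate; it comes to rest 4 to 18 mm short of stop_face, on the bolt, some 0.65 to 1.6 rad from the start.
- pawl: Steel pawl; origin on its pivot, 24.5 mm above the head plate, between cheeks (34 mm high, 38 mm over both). Turns about its level x axis. At the start z is up; a flat arm (top 16.5 mm above the pivot) runs 78 mm along -y, its nose down in the teeth. Stiff pivot (0.1 N m): stays where put. Pushed over it meets a hard stop at a tilt of 1.1 rad; beyond 0.8 rad counts as right back.
- lever_ball (a point): Centre of the black ball (diameter 18 mm) on top of the pawl's lever, a round rod (diameter 10 mm) along the pawl's z, 62 mm from the pivot. Pushing the lever toward the pawl's starting +y, away from the nose, lifts the nose.
- stop: Steel backstop, an upright post 16 by 14 mm on a foot, clamped on the head plate at 100 mm from the wheel axis; it stands to 48 mm above the head plate. Where it is clamped round the wheel varies. From its face a fixed brass adjusting bolt (diameter 10 mm) sticks out 4 to 18 mm toward the arm, different each time and not measured: the arm meets its tip, to be found by feel. Rigid. Origin on the wheel axis at table level.
- stop_face (a point): Point on the face of the backstop's post from which the bolt sticks out, 100 mm from the wheel axis, 39 mm above the head plate.
- bottle: Closed green wine bottle, 76 mm in diameter, 270 mm tall, standing; origin at the centre of its underside. A bystander.
- mug: Glass mug, 84 mm in diameter, 120 mm tall; origin at the centre of its underside. A bystander.
- candle: Terracotta candle cup, 100 mm in diameter, 75 mm tall; origin at the centre of its underside. A bystander.

How it is judged:
On the way, in this order (a step that is already met when the one before it is completed fails the run):
1. the pawl is laid back clear of the wheel (tilted more than 0.8 rad) (angle between pawl's own z axis and vertical above 0.8 rad), for 0.2 s.
2. with the pawl laid back, the wheel's arm bears on the backstop's bolt with 4 to 18 N for 0.8 s (angle between pawl's own z axis and vertical above 0.8 rad and contact force between wheel and stop between 4 and 18 N), for 0.8 s.
At the end, for the whole second after the job is handed in: The pawl is still laid back by more than 0.8 rad, the wheel's arm stands at the backstop (lug point within 22 mm of the stop_face point, the bolt being up to 18 mm long), and wheel and pawl are at rest (angle between pawl's own z axis and vertical above 0.8 rad and distance between lug and stop_face below 0.022 m and angular speed of each of wheel, pawl below 0.1 rad/s); the robot touches nothing.
It fails at once if the wheel is forced against the pawl (more than 22 N) (contact force between wheel and pawl above 22 N).
It fails at once if the wheel is forced against the backstop (more than 22 N) (contact force between wheel and stop above 22 N).
It fails at once if the pawl is pushed hard (more than 25 N) (contact force between pawl and anything else above 25 N).
It fails at once if a bystander is moved (over 30 mm) or tipped (distance of any of bottle, mug, candle from where it was at the start of the episode above 0.03 m or angle between any of bottle, mug, candle's own z axis and vertical above 0.3 rad).
It also fails if it takes over 61 s, if anything falls off the work surface, if the arm or the gripper's body presses on something with over 40 N, if the wrist force passes 120 N, or if a joint passes its speed limit or range.

## Robot

A 6-joint arm with a two-finger parallel gripper is mounted at the origin on the work surface. World frame = base frame: x ahead of the robot, y to its left, z up, the work surface at z = 0. Lengths are in m, angles in rad, forces in N, time in s.
With the tool pointing down it reaches from about 0.275 to 0.85 m from the base axis. Payload 5.2 kg.
Tool frame: the origin (TCP) lies on the centre line of the jaws, within the pads' length; the fingertips stand finger_overhang ahead of it and the grasp point (between the pads) lies 11 mm behind it (finger_overhang is the distance from the TCP to the fingertips, in m); z points along the fingers, x is the direction in which the jaws open and shut, and the axes are right-handed (so a half turn about z gives the same grasp; the last joint's range is limited). The gripper opens to 85 mm and grips with 20 to 120 N. Pads are 22 mm wide; open, the fingers measure 114 mm over their backs; the gripper's body (76 mm by 85 mm) begins 54 mm behind the grasp point. The pads swing forward as they close: fully open they stand 13 mm farther back than shut.
Start: joints at [1.072, 0.259, 1.535, -0, 1.348, -0.203], TCP at [0.16, 0.526, 0.239] pointing down, gripper open.
Joint ranges: [-3.14, 3.14], [-0.91, 2.08], [0.19, 2.58], [-1.22, 4.36], [0.22, 2.71], [-3.12, 3.12]. Speed limits (rad/s): [2.57, 2.57, 3.14, 3.14, 3.14, 3.14].

## Interface

Orientations are given as a unit quaternion [x, y, z, w].
In Python, from station import read_state, get_image, camera_params, sign_off, finger_overhang gives the robot as it stands. The module is installed in compiled form; this text tells all that it offers.
- The arm moves only by the tool play_rows, never from a script. Its argument "deltas" is a list of rows, each a list of 3 entries, a list of its own where there are three numbers: the shift along the tool's x, y, z in mm, then the turn about the tool's z in rad, then the opening, from 0 (shut) to 1 (fully open). A call has 1 to 5 rows; each row is the pose to reach, as a shift and turn from the pose commanded when the call began, along the tool's axes at that moment; what a row does not reach only later rows make up. A row lasts 1/8 s, in which the tool goes at most 62.5 mm and 10.7 degrees, less where a joint would pass 70% of its speed; a pose out of reach is approached as far as the arm can. A call with a gripper value outside its range is refused whole. The fingers move at their own pace and stop on an object; "newtons" is the grip in N (left out, the last holds). Time passes only in rows, so rows that repeat a pose let the fingers close. It gives the time, the measured TCP pose, the force and the opening at its end, in the units of the state.
- read_state(): the state, without advancing time (a new reading comes with each control period).
- get_image(name): name is "scene" or "top"; returns the picture (400x640x3 uint8, red, green, blue); there is no depth.
- camera_params(name): a dict with "intrinsics" (3x3 intrinsics, pixels), "extrinsics" (4x4, takes a point from world to camera coordinates). Camera axes: x right, y down, z forward; pixel columns grow to the right and rows downward; lengths in m; the calibration is good to about 2 mm. A picture is of the moment at which its call begins. camera_params takes no time and is no camera call.
- sign_off(): hands the job in, once; it reports no verdict.
The state is a dict: "time_s": time; "q": joint angles; "qvel": joint speeds; "joint_torque": joint torques, N m; "eef_pos": TCP position; "eef_rot": TCP orientation; "wrist_force": force on the tool from outside, world axes, zero at the start; "moment": the same for the moment, N m; "opening": finger opening in m.
Only numpy, scipy, OpenCV 4.12 (cv2) and the standard library are available. Lean on these libraries where they do the work, as an engineer would, in place of code of your own. Each camera call takes 0.05 s, during which the arm holds its last target.

## Working session

There is one attempt and no reset: what is moved stays moved. The work goes in short steps, Python scripts to look and compute and a tool call to move; the robot and the scene stay as the last step left them, time stands still between calls to the robot, and variables do not carry over. Pictures are saved under pics/ and viewed, and the job is handed in when it is done.

Besides the shell and the picture viewer there is one more tool, called after "Emit:" as name(argument=value, ...), one argument or row to a line, values as JSON. play_rows: Moves the arm, as the interface text tells. Its arguments: {"type":"object","properties":{"deltas":{"type":"array","items":{"type":"array"}},"newtons":{"type":"number"}},"required":["deltas"]}

```bash
mkdir -p pics
python3 - <<'E'
from station import *
import cv2
print(read_state(), finger_overhang if not callable(finger_overhang) else finger_overhang())
for n in("scene","top"):
    cv2.imwrite(f"pics/{n}0.png",get_image(n)[:,:,::-1]); p=camera_params(n); print(n,p)
E
```

```text
{'time_s': 0.0, 'q': array([ 1.07220503e+00,  2.59360796e-01,  1.53607767e+00, -7.60854488e-08,
        1.34799106e+00, -2.02754857e-01]), 'qvel': array([-0.00226106,  0.00032225,  0.00089589,  0.00032036,  0.00093495,
       -0.0008615 ]), 'joint_torque': array([ 1.39569427e-03, -4.46019495e+01, -2.90587288e+01, -1.63164659e-04,
        1.13810188e-02, -4.15730460e-05]), 'eef_pos': array([0.1600535 , 0.52566703, 0.23846727]), 'eef_rot': array([ 8.03597832e-01,  5.95171976e-01, -8.32990971e-04,  3.86842269e-04]), 'wrist_force': array([ 0.72783943,  0.59858888, -0.43820947]), 'moment': array([0.00032438, 0.05542346, 0.02343831]), 'opening': 0.08543969479258573} 0.008
scene {'intrinsics': array([[495.91110749,   0.        , 327.94951952],
       [  0.        , 495.91110749, 198.63647976],
       [  0.        ,   0.        ,   1.        ]]), 'extrinsics': array([[ 0.95576931, -0.29406771,  0.00540528, -0.52413393],
       [-0.23761863, -0.78286989, -0.57502358,  0.23147964],
       [ 0.1733275 ,  0.54830549, -0.81811898,  1.37189687],
       [ 0.        ,  0.        ,  0.        ,  1.        ]])}
top {'intrinsics': array([[432.62877471,   0.        , 320.23508802],
       [  0.        , 432.62877471, 190.94173469],
       [  0.        ,   0.        ,   1.        ]]), 'extrinsics': array([[-0.02359611, -0.99971092, -0.00461412,  0.0168152 ],
       [-0.99536131,  0.02392354, -0.0931854 ,  0.56481018],
       [ 0.09326885,  0.0023939 , -0.99563808,  1.45315535],
       [ 0.        ,  0.        ,  0.        ,  1.        ]])}
```

View pics/scene0.png

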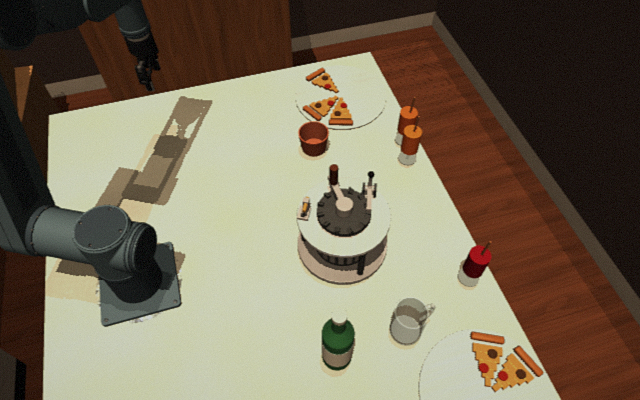

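View pics/top0.png

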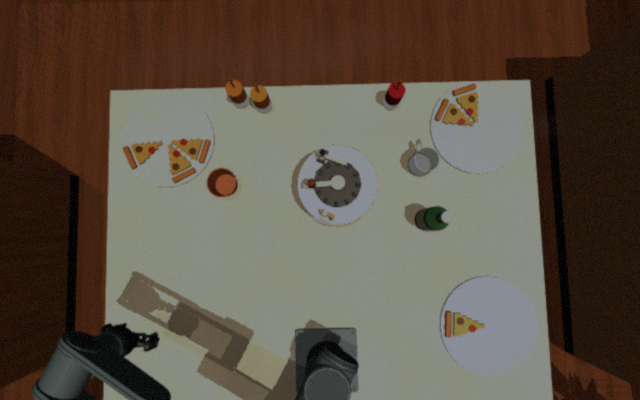

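Run:
```python
import cv2
a=cv2.imread("pics/scene0.png");t=cv2.imread("pics/top0.png")
cv2.imwrite("pics/s0z.png",cv2.resize(a[80:280,300:560],None,fx=3,fy=3,interpolation=cv2.INTER_CUBIC))
cv2.imwrite("pics/t0z.png",cv2.resize(t[60:240,200:400],None,fx=3.3,fy=3.3,interpolation=cv2.INTER_CUBIC))
```

```text
(no output)
```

View pics/s0z.png

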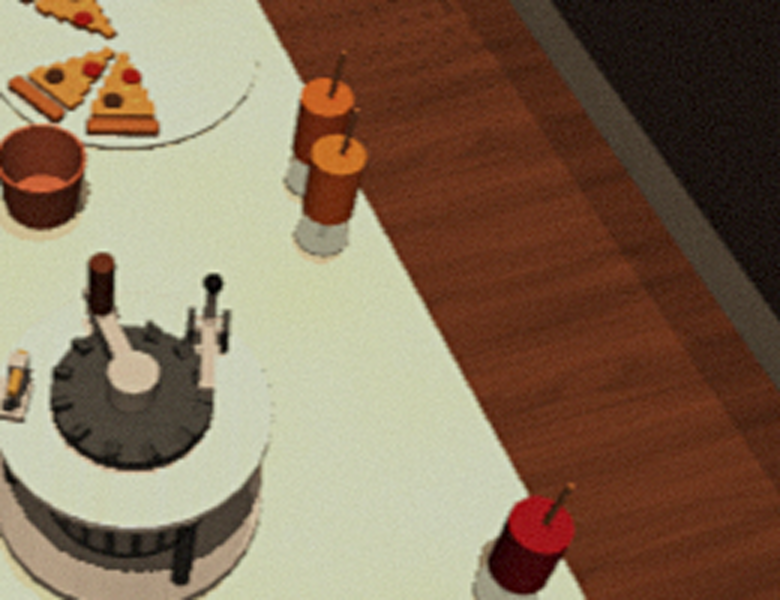

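View pics/t0z.png

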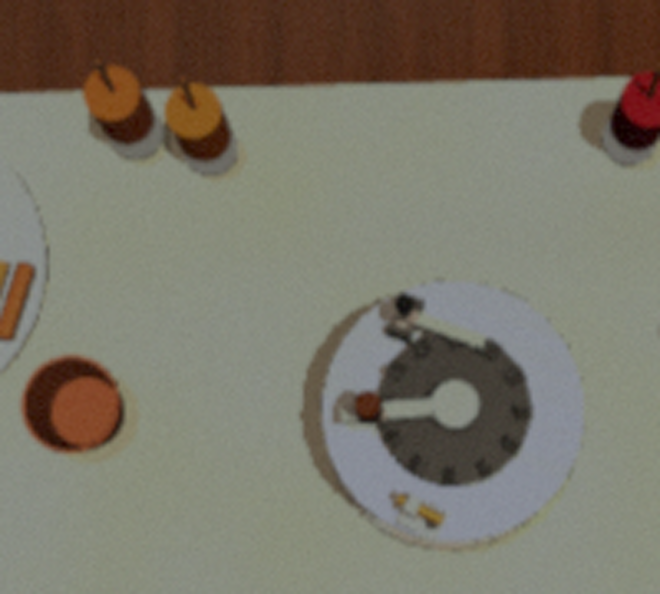

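```bash
cat > h.py <<'E'
import numpy as np,cv2
from station import *
C={n:camera_params(n) for n in("scene","top")}
def ray(n,u):
    K,E=C[n]["intrinsics"],C[n]["extrinsics"];R,t=E[:3,:3],E[:3,3]
    d=R.T@np.linalg.solve(K,[u[0],u[1],1.]);return -R.T@t,d/np.linalg.norm(d)
def onz(n,u,z):
    o,d=ray(n,u);return o+d*(z-o[2])/d[2]
def tri(us,ut):
    (o1,d1),(o2,d2)=ray("scene",us),ray("top",ut)
    A=np.c_[d1,-d2];s=np.linalg.lstsq(A,o2-o1,rcond=None)[0]
    a,b=o1+s[0]*d1,o2+s[1]*d2;return (a+b)/2,np.linalg.norm(a-b)
def proj(n,p):
    K,E=C[n]["intrinsics"],C[n]["extrinsics"];q=K@(E[:3,:3]@p+E[:3,3]);return q[:2]/q[2]
E
python3 - <<'E'
from h import *
np.set_printoptions(precision=4,suppress=True)
for k,s,t in (("ball",(371,174.3),(323,151.5)),("handle top",(333.7,167.3),(311.8,182.7)),("hub",(344.3,204),(338.2,182.7))): print(k,*tri(s,t))
print("hub@.205",onz("top",(338.2,182.7),.205),onz("scene",(344.3,204),.205))
print("handle@.268",onz("top",(311.8,182.7),.268),onz("scene",(333.7,167.3),.268))
for n in("scene","top"):
    a=cv2.imread(f"pics/{n}0.png");h=cv2.cvtColor(a,cv2.COLOR_BGR2HSV)
    m=cv2.inRange(h,(12,110,80),(32,255,255))
    _,_,st,c=cv2.connectedComponentsWithStats(m)
    for s,cc in zip(st,c):
        if s[4]<200 and 290<cc[0]<400 and 140<cc[1]<260: print(n,s,cc, onz(n,cc,.199))
    b=cv2.inRange(h,(0,0,0),(180,255,45));_,_,st,c=cv2.connectedComponentsWithStats(b)
    for s,cc in zip(st,c):
        if 8<s[4] and 290<cc[0]<400 and 140<cc[1]<260: print(n,'dark',s,cc)
    # disc: plate
a=cv2.imread("pics/scene0.png");cv2.imwrite("pics/s1z.png",cv2.resize(a[155:235,285:395],None,fx=7,fy=7,interpolation=cv2.INTER_CUBIC))
a=cv2.imread("pics/top0.png");cv2.imwrite("pics/t1z.png",cv2.resize(a[140:230,292:382],None,fx=6.6,fy=6.6,interpolation=cv2.INTER_CUBIC))
E
```

```text
ball [ 0.6602 -0.0081  0.2497] 0.0006883422271474567
handle top [0.5682 0.026  0.2707] 0.0037336872630113196
hub [ 0.5731 -0.0518  0.2119] 0.0038385741302630824
hub@.205 [ 0.5719 -0.0517  0.205 ] [ 0.5767 -0.0476  0.205 ]
handle@.268 [0.5667 0.0264 0.268 ] [0.5708 0.0278 0.268 ]
scene [302 148   1   1   1] [302. 148.] [0.524  0.1724 0.199 ]
scene [303 151   3   3   3] [304. 152.] [0.5254 0.1565 0.199 ]
scene [318 155   1   1   1] [318. 155.] [0.5597 0.1347 0.199 ]
scene [314 156   1   1   1] [314. 156.] [0.5481 0.1345 0.199 ]
scene [334 164   1   1   1] [334. 164.] [0.5927 0.0911 0.199 ]
scene [330 166   1   1   1] [330. 166.] [0.5801 0.0876 0.199 ]
scene [337 166   1   1   1] [337. 166.] [0.5984 0.082  0.199 ]
scene [306 197   3   1   3] [307. 197.] [0.4917 0.0057 0.199 ]
scene [302 203   6   9  39] [304.4615 207.    ] [ 0.4769 -0.0228  0.199 ]
scene dark [     0      0    640    400 196693] [308.454  225.1921]
scene dark [330 170   8  15 100] [333.25 176.99]
scene dark [368 172   6   6  26] [370.6923 174.2308]
scene dark [332 191   5   9  13] [334.3077 195.1538]
scene dark [373 191   3   6  11] [374.0909 193.    ]
scene dark [325 195   6   4  13] [327.3077 196.5385]
scene dark [318 203   6   4  14] [320.5714 204.9286]
scene dark [302 213   3   4   9] [303.1111 214.5556]
scene dark [318 214   6   4  14] [320.2143 215.5714]
scene dark [320 222  49  14 129] [341.8217 230.3101]
scene dark [302 236   4   6  11] [303.0909 238.8182]
top [321 210   2   3   4] [321.25 211.  ] [0.4883 0.0013 0.199 ]
top [327 214   7   5  21] [330.     215.9048] [ 0.4729 -0.0246  0.199 ]
top dark [     0      0    640    400 198871] [299.5835 191.1891]
top dark [320 150   5   6  21] [322.0952 152.0952]
```

View pics/s1z.png

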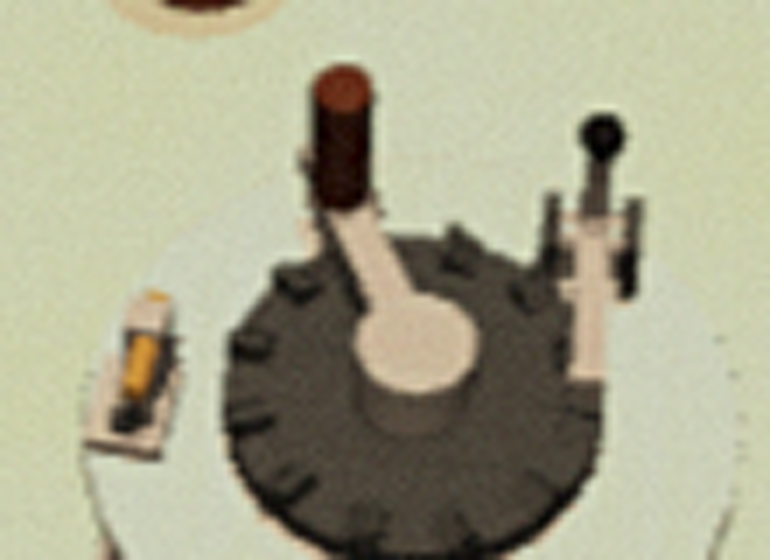

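View pics/t1z.png

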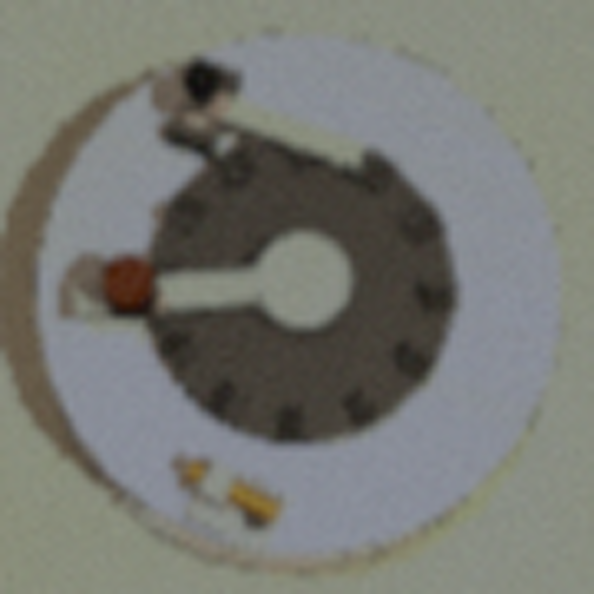

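```bash
cat >> h.py <<'E'
np.set_printoptions(precision=3,suppress=True)
def heading(st):
    x,y,z,w=st["eef_rot"];return np.arctan2(2*(x*y+z*w),1-2*(y*y+z*z))
def go(cmd,h,tgts):
    """cmd pos, heading (rad) now; tgts [(pos,heading)] -> tool-axis mm rows"""
    X=np.array([np.cos(h),np.sin(h),0]);Y=np.array([np.sin(h),-np.cos(h),0])
    for p,g in tgts:
        d=(np.array(p)-cmd)*1e3;print([round(d@X,1),round(d@Y,1),round(-d[2],1)],round(h-g,3))
E
python3 - <<'E'
from h import *
s=read_state();h=heading(s);print(np.degrees(h))
B=np.array([.660,-.008]);d=np.array([np.cos(np.radians(66)),np.sin(np.radians(66))])
a=B-.040*d
go(s["eef_pos"],h,[((.16,.526,.33),h),((*a,.33),np.radians(66))])
E
```

```text
73.05116615757622
[np.float64(0.3), np.float64(-0.2), np.float64(-91.5)] 0.0
[np.float64(-404.5), np.float64(628.9), np.float64(-91.5)] 0.123
```

Emit:
play_rows(
  deltas=[
    [[0, 0, -91], 0, 0],
    [[0, 0, -91], 0, 0],
    [[-405, 629, -91], 0.12, 0],
    [[-405, 629, -91], 0.12, 0],
    [[-405, 629, -91], 0.12, 0],
  ],
  newtons=20,
)

```text
time_s: 0.72
eef_pos: [0.2821, 0.3816, 0.33]
eef_rot: [0.838, 0.546, -0.0, 0.0]
wrist_force: [0.1, -0.1, 0.7]
opening: -0.0
```

Run:
```python
from h import *
s=read_state();h=heading(s);print(np.degrees(h),s["eef_pos"],s["time_s"])
B=np.array([.660,-.008]);d=np.array([np.cos(np.radians(66)),np.sin(np.radians(66))])
a=B-.040*d
go(s["eef_pos"],h,[((*a,.33),np.radians(66))])
```

```text
66.23917152195887 [0.282 0.382 0.33 ] 0.725
[np.float64(-244.3), np.float64(502.7), np.float64(0.0)] 0.004
```

Emit:
play_rows(
  deltas=[
    [[-244, 502, 0], 0, 0],
    [[-244, 502, 0], 0, 0],
    [[-244, 502, 0], 0, 0],
    [[-244, 502, 0], 0, 0],
    [[-244, 502, 0], 0, 0],
  ],
)

```text
time_s: 1.35
eef_pos: [0.4843, 0.1428, 0.3301]
eef_rot: [0.838, 0.546, -0.0, -0.0]
wrist_force: [0.9, 1.0, 0.9]
opening: -0.0002
```

Run:
```python
from h import *
s=read_state();h=heading(s);print(np.degrees(h),s["eef_pos"],s["time_s"])
B=np.array([.660,-.008]);d=np.array([np.cos(np.radians(66)),np.sin(np.radians(66))])
a=B-.040*d
go(s["eef_pos"],h,[((*a,.33),np.radians(66))])
```

```text
66.16487419716759 [0.484 0.143 0.33 ] 1.35
[np.float64(-106.9), np.float64(221.5), np.float64(0.1)] 0.003
```

Emit:
play_rows(
  deltas=[
    [[-107, 221, 0], 0, 0],
    [[-107, 221, 0], 0, 0],
    [[-107, 221, 0], 0, 0],
    [[-107, 221, 0], 0, 0],
    [[-107, 221, 0], 0, 0],
  ],
)

```text
time_s: 1.98
eef_pos: [0.6439, -0.0466, 0.3274]
eef_rot: [0.839, 0.544, -0.001, -0.001]
wrist_force: [-0.3, 1.0, -0.8]
opening: 0.0
```

Run:
```python
from h import *
s=read_state();h=heading(s);print(np.degrees(h),s["eef_pos"],s["time_s"],s["wrist_force"])
B=np.array([.660,-.008]);d=np.array([np.cos(np.radians(66)),np.sin(np.radians(66))])
a=B-.040*d
go(s["eef_pos"],h,[((*a,.242),np.radians(66))])
a=get_image("scene")[:,:,::-1];cv2.imwrite("pics/s2.png",cv2.resize(a[80:240,270:430],None,fx=3.5,fy=3.5,interpolation=cv2.INTER_CUBIC))
a=get_image("top")[:,:,::-1];cv2.imwrite("pics/t2.png",cv2.resize(a[110:240,262:392],None,fx=4,fy=4,interpolation=cv2.INTER_CUBIC))
```

```text
65.90550962949956 [ 0.644 -0.047  0.327] 1.975 [-0.315  1.034 -0.801]
[np.float64(1.8), np.float64(-1.0), np.float64(85.4)] -0.002
```

View pics/s2.png

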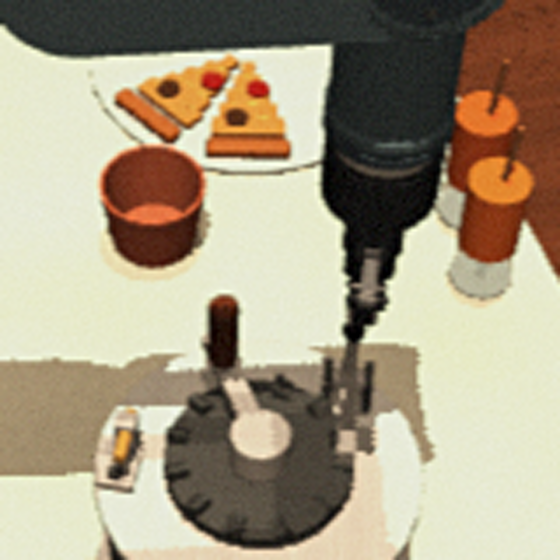

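View pics/t2.png

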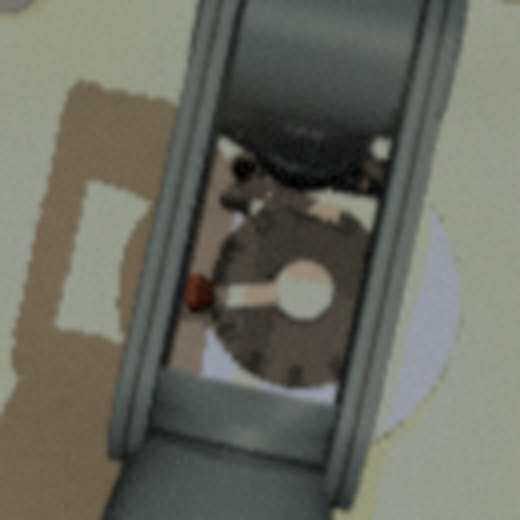

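Emit:
play_rows(
  deltas=[
    [[2, -1, 40], 0, 0],
    [[2, -1, 65], 0, 0],
    [[2, -1, 80], 0, 0],
    [[2, -1, 85], 0, 0],
    [[2, -1, 85], 0, 0],
  ],
)

```text
time_s: 2.7
eef_pos: [0.6424, -0.04, 0.2461]
eef_rot: [0.838, 0.546, 0.0, 0.0]
wrist_force: [0.8, -0.2, 0.6]
opening: 0.0002
```

Run:
```python
from h import *
s=read_state();h=heading(s);print(np.degrees(h),s["eef_pos"],s["time_s"],s["wrist_force"])
a=get_image("scene")[:,:,::-1];cv2.imwrite("pics/s3.png",cv2.resize(a[120:240,290:410],None,fx=5,fy=5,interpolation=cv2.INTER_CUBIC))
```

```text
66.20989635831305 [ 0.642 -0.04   0.246] 2.7 [ 0.778 -0.219  0.619]
```

View pics/s3.png

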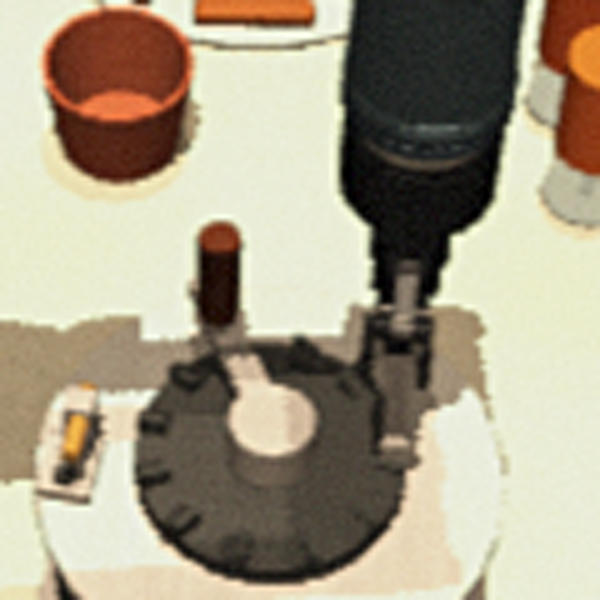

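Emit:
play_rows(
  deltas=[
    [[8, 0, 0], 0, 0],
    [[16, 0, 0], 0, 0],
    [[22, 0, 0], 0, 0],
    [[28, 0, 0], 0, 0],
    [[34, 0, 1], 0, 0],
  ],
)

```text
time_s: 3.38
eef_pos: [0.6563, -0.009, 0.2447]
eef_rot: [0.838, 0.546, 0.0, 0.0]
wrist_force: [-0.1, -1.6, 3.3]
opening: -0.0002
```

Run:
```python
from h import *
s=read_state();h=heading(s);print(np.degrees(h),s["eef_pos"],s["time_s"],s["wrist_force"])
print((s["eef_pos"][:2]-[.66,-.008])@[np.cos(h),np.sin(h)])
a=get_image("scene")[:,:,::-1];cv2.imwrite("pics/s4.png",cv2.resize(a[120:240,290:410],None,fx=5,fy=5,interpolation=cv2.INTER_CUBIC))
```

```text
66.17725746213056 [ 0.656 -0.009  0.245] 3.375 [-0.1   -1.554  3.305]
-0.0023870949058165743
```

View pics/s4.png

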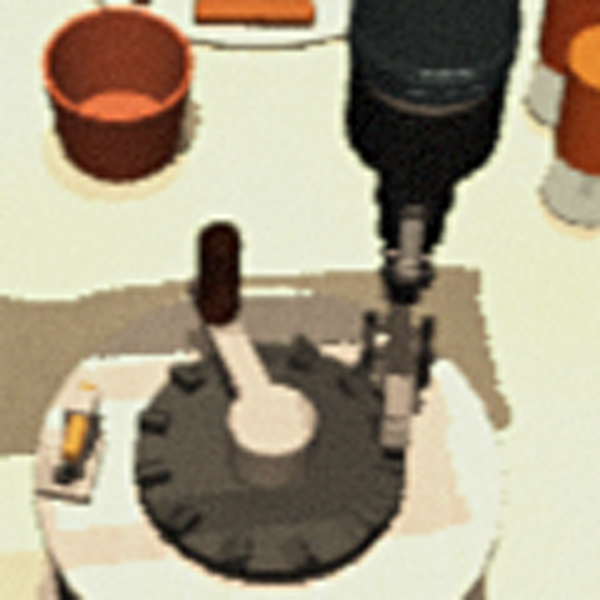

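Emit:
play_rows(
  deltas=[
    [[4, 0, 0], 0, 0],
    [[4, 0, 0], 0, 0],
  ],
)

```text
time_s: 3.68
eef_pos: [0.6576, -0.0052, 0.2439]
eef_rot: [0.838, 0.546, -0.0, -0.0]
wrist_force: [-0.5, 0.1, -0.6]
opening: 0.0001
```

Run:
```python
from h import *
s=read_state();h=heading(s);print(np.degrees(h),s["eef_pos"],s["time_s"],s["wrist_force"],s["moment"])
print((s["eef_pos"][:2]-[.66,-.008])@[np.cos(h),np.sin(h)])
for p in ([.66,-.008,.246],s["eef_pos"]-[0,0,.008]): print(proj("scene",np.array(p)))
a=get_image("scene")[:,:,::-1];cv2.imwrite("pics/s5.png",cv2.resize(a[150:220,340:410],None,fx=8,fy=8,interpolation=cv2.INTER_CUBIC))
```

```text
66.19044110105015 [ 0.658 -0.005  0.244] 3.675 [-0.528  0.065 -0.617] [ 0.042  0.027 -0.026]
0.0015838944947830528
[370.683 175.193]
[369.173 176.978]
```

View pics/s5.png

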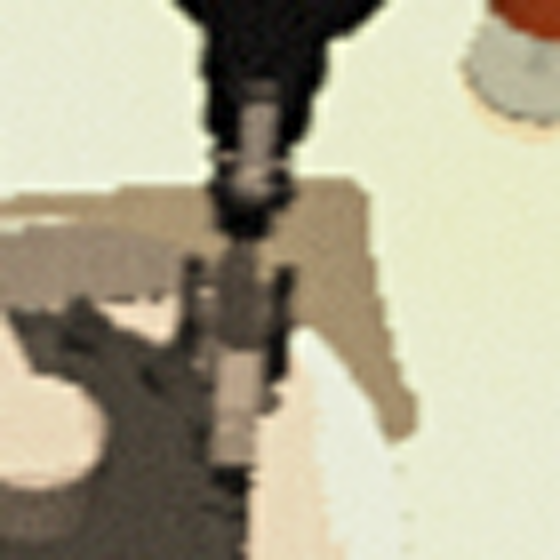

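Emit:
play_rows(
  deltas=[
    [[5, 0, 2], 0, 0],
    [[10, 0, 5], 0, 0],
    [[13, 0, 7], 0, 0],
    [[13, 0, 7], 0, 0],
  ],
)

```text
time_s: 4.22
eef_pos: [0.6629, 0.0068, 0.2368]
eef_rot: [0.838, 0.546, -0.0, -0.0]
wrist_force: [0.2, -0.6, 0.8]
opening: 0.0002
```

Run:
```python
from h import *
s=read_state();h=heading(s);print(np.degrees(h),s["eef_pos"],s["time_s"],s["wrist_force"],s["moment"])
print((s["eef_pos"][:2]-[.66,-.008])@[np.cos(h),np.sin(h)])
a=get_image("scene")[:,:,::-1];cv2.imwrite("pics/s6.png",cv2.resize(a[150:220,340:410],None,fx=8,fy=8,interpolation=cv2.INTER_CUBIC))
```

```text
66.20060574449441 [0.663 0.007 0.237] 4.225 [ 0.177 -0.573  0.803] [-0.002 -0.039 -0.012]
0.014701278458758054
```

View pics/s6.png

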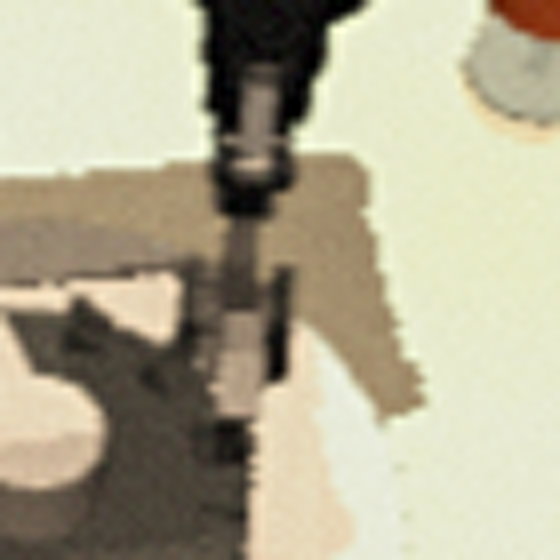

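Emit:
play_rows(
  deltas=[
    [[4, 0, 3], 0, 0],
    [[8, 0, 7], 0, 0],
    [[12, 0, 12], 0, 0],
    [[15, 0, 16], 0, 0],
    [[15, 0, 16], 0, 0],
  ],
)

```text
time_s: 4.9
eef_pos: [0.6689, 0.0205, 0.2208]
eef_rot: [0.838, 0.546, -0.0, -0.0]
wrist_force: [0.6, -0.2, -0.3]
opening: 0.0
```

Run:
```python
from h import *
s=read_state();h=heading(s);print(np.degrees(h),s["eef_pos"],s["time_s"],s["wrist_force"],s["moment"])
print((s["eef_pos"][:2]-[.66,-.008])@[np.cos(h),np.sin(h)])
a=get_image("scene")[:,:,::-1];cv2.imwrite("pics/s7.png",cv2.resize(a[150:220,340:410],None,fx=8,fy=8,interpolation=cv2.INTER_CUBIC))
```

```text
66.20059733178981 [0.669 0.02  0.221] 4.9 [ 0.635 -0.235 -0.272] [ 0.017 -0.026  0.074]
0.029674545396356805
```

View pics/s7.png

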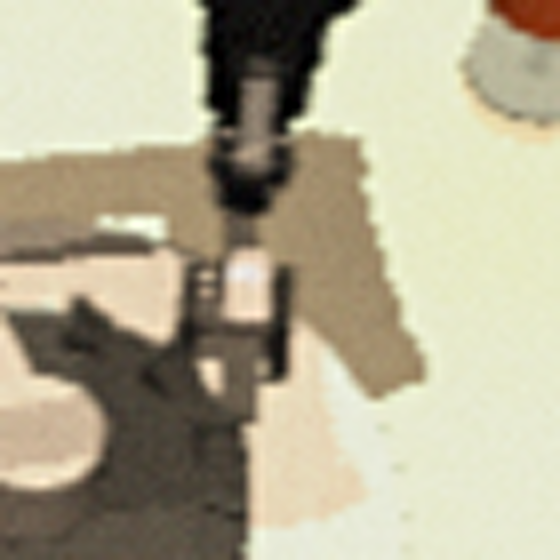

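Run:
```python
from h import *
for hd in (63,66):
  d=np.array([np.cos(np.radians(hd)),np.sin(np.radians(hd)),0]);P=np.array([.66,-.008,.1845])
  for th in (0,.3,.5,.7,.8,.9,1,1.1):
    y=d*np.cos(th)-np.array([0,0,1])*np.sin(th); z=d*np.sin(th)+np.array([0,0,1])*np.cos(th)
    print(hd,th,proj("scene",P-.078*y+.0165*z),proj("scene",P-.078*y+.0*z),proj("scene",P+.062*z))
```

```text
63 0 [365.616 209.604] [365.186 213.145] [370.698 175.074]
63 0.3 [366.633 202.019] [365.964 207.066] [371.482 170.255]
63 0.5 [367.45  196.167] [366.654 201.959] [371.87  168.042]
63 0.7 [368.335 189.984] [367.448 196.259] [372.133 166.722]
63 0.8 [368.79  186.859] [367.874 193.266] [372.216 166.409]
63 0.9 [369.247 183.761] [368.311 190.225] [372.265 166.327]
63 1 [369.7   180.727] [368.756 187.172] [372.28  166.475]
63 1.1 [370.144 177.793] [369.203 184.142] [372.262 166.847]
66 0 [367.199 209.801] [366.753 213.342] [370.698 175.074]
66 0.3 [368.062 202.196] [367.48  207.255] [371.115 170.212]
66 0.5 [368.698 196.32 ] [368.057 202.132] [371.28  167.973]
66 0.7 [369.348 190.107] [368.676 196.409] [371.348 166.63 ]
66 0.8 [369.669 186.965] [368.994 193.403] [371.345 166.306]
66 0.9 [369.981 183.85 ] [369.312 190.347] [371.318 166.216]
66 1 [370.283 180.797] [369.626 187.277] [371.268 166.356]
66 1.1 [370.569 177.844] [369.932 184.23 ] [371.195 166.722]
```

Emit:
play_rows(
  deltas=[
    [[4, 0, 2], 0, 0],
    [[8, 0, 4], 0, 0],
    [[11, 0, 5], 0, 0],
    [[11, 0, 5], 0, 0],
  ],
)

```text
time_s: 5.45
eef_pos: [0.6725, 0.0276, 0.2168]
eef_rot: [0.838, 0.546, -0.002, 0.001]
wrist_force: [-5.1, -8.1, 4.9]
opening: -0.0003
```

Run:
```python
from h import *
s=read_state();h=heading(s);print(np.degrees(h),s["eef_pos"],s["time_s"],s["wrist_force"],s["moment"])
print((s["eef_pos"][:2]-[.66,-.008])@[np.cos(h),np.sin(h)])
a=get_image("scene")[:,:,::-1];cv2.imwrite("pics/s8.png",cv2.resize(a[150:220,340:410],None,fx=8,fy=8,interpolation=cv2.INTER_CUBIC))
```

```text
66.12900796669243 [0.673 0.028 0.217] 5.45 [-5.09  -8.06   4.913] [-1.456  0.926  0.007]
0.03764887656935591
```

View pics/s8.png

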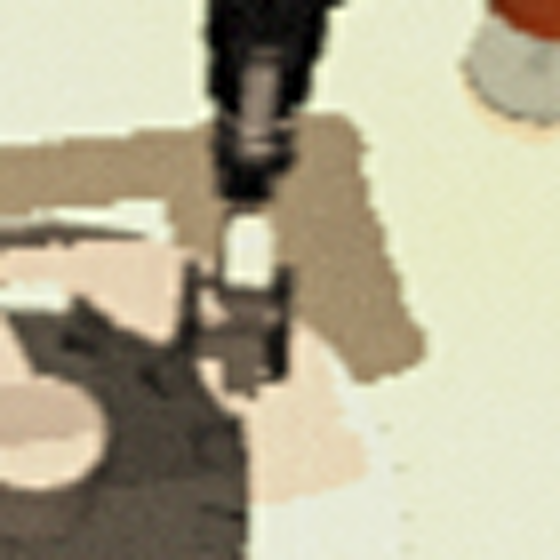

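Emit:
play_rows(
  deltas=[
    [[-8, 0, 0], 0, 0],
    [[-14, 0, 0], 0, 0],
    [[-14, 0, -15], 0, 0],
    [[-14, 0, -50], 0, 0],
    [[-14, 0, -95], 0, 0],
  ],
)

```text
time_s: 6.12
eef_pos: [0.6674, 0.0178, 0.3122]
eef_rot: [0.838, 0.546, -0.0, -0.001]
wrist_force: [1.0, -0.9, 0.2]
opening: 0.0001
```

Run:
```python
from h import *
s=read_state();h=heading(s);print(np.degrees(h),s["eef_pos"],s["time_s"],s["wrist_force"],s["moment"])
a=get_image("scene")[:,:,::-1];cv2.imwrite("pics/s9.png",cv2.resize(a[130:220,320:410],None,fx=6.5,fy=6.5,interpolation=cv2.INTER_CUBIC))
```

```text
66.19526622832561 [0.667 0.018 0.312] 6.125 [ 1.034 -0.878  0.175] [ 0.029 -0.035  0.017]
```

View pics/s9.png

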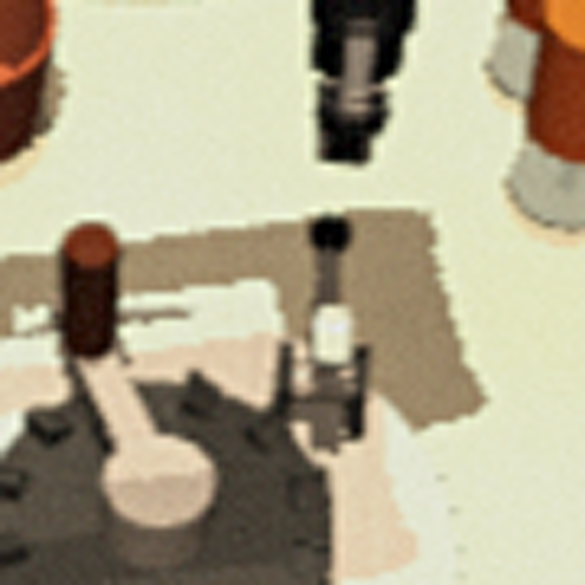

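Run:
```python
from h import *
a=get_image("top")[:,:,::-1];cv2.imwrite("pics/t9.png",cv2.resize(a[120:230,262:382],None,fx=5,fy=5,interpolation=cv2.INTER_CUBIC))
for hd in (63,66):
  d=np.array([np.cos(np.radians(hd)),np.sin(np.radians(hd)),0]);P=np.array([.66,-.008,.1845])
  for th in (.7,.8,.9,1,1.1):
    z=d*np.sin(th)+np.array([0,0,1])*np.cos(th)
    print(hd,th,proj("top",P+.062*z))
```

```text
63 0.7 [310.867 146.813]
63 0.8 [309.535 146.441]
63 0.9 [308.35  146.163]
63 1 [307.324 145.981]
63 1.1 [306.465 145.896]
66 0.7 [310.578 147.447]
66 0.8 [309.214 147.144]
66 0.9 [308.    146.928]
66 1 [306.949 146.8  ]
66 1.1 [306.07  146.759]
```

View pics/t9.png

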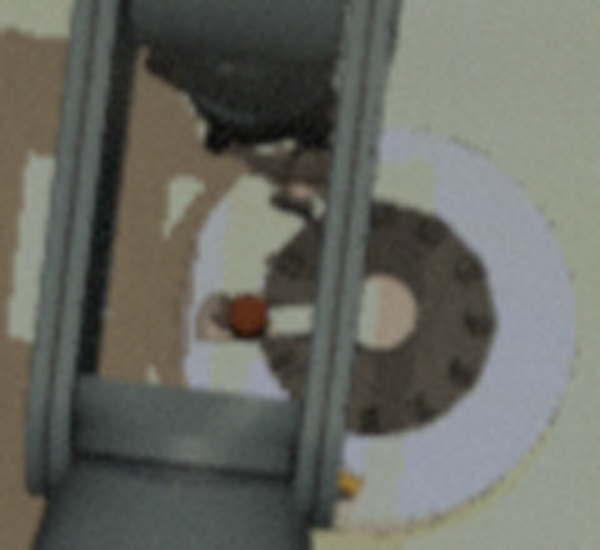

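Run:
```python
from h import *
s=read_state();h=heading(s);print(s["time_s"])
g=np.radians(93.7)
go(s["eef_pos"],h,[((.611,.029,.315),g),((.611,.029,.236),g)])
```

```text
6.225
[np.float64(-13.4), np.float64(-58.7), np.float64(4.0)] -0.48
[np.float64(-13.4), np.float64(-58.7), np.float64(83.0)] -0.48
```

Emit:
play_rows(
  deltas=[
    [[-13, -59, 0], -0.16, 0],
    [[-13, -59, 4], -0.34, 0],
    [[-13, -59, 30], -0.48, 0],
    [[-13, -59, 70], -0.48, 0],
    [[-13, -59, 83], -0.48, 0],
  ],
)

```text
time_s: 6.85
eef_pos: [0.6072, 0.0298, 0.2262]
eef_rot: [0.684, 0.729, -0.001, -0.002]
wrist_force: [-0.6, -0.6, 0.2]
opening: 0.0002
```

Emit:
play_rows(
  deltas=[
    [[0, 0, 0], 0, 0],
  ],
)

```text
time_s: 6.98
eef_pos: [0.6083, 0.0294, 0.228]
eef_rot: [0.684, 0.729, -0.0, -0.001]
wrist_force: [-0.1, -0.5, 0.1]
opening: -0.0001
```

Run:
```python
from h import *
s=read_state();h=heading(s);print(np.degrees(h),s["eef_pos"],s["time_s"],s["wrist_force"])
a=get_image("scene")[:,:,::-1];cv2.imwrite("pics/s10.png",cv2.resize(a[120:240,290:410],None,fx=5,fy=5,interpolation=cv2.INTER_CUBIC))
a=get_image("top")[:,:,::-1];cv2.imwrite("pics/t10.png",cv2.resize(a[120:230,262:382],None,fx=5,fy=5,interpolation=cv2.INTER_CUBIC))
```

```text
93.67716537281235 [0.608 0.029 0.228] 6.975 [-0.051 -0.505  0.089]
```

View pics/s10.png

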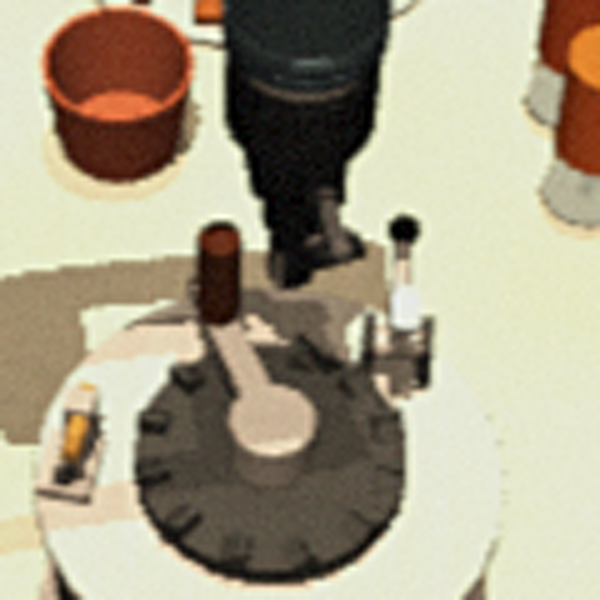

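View pics/t10.png

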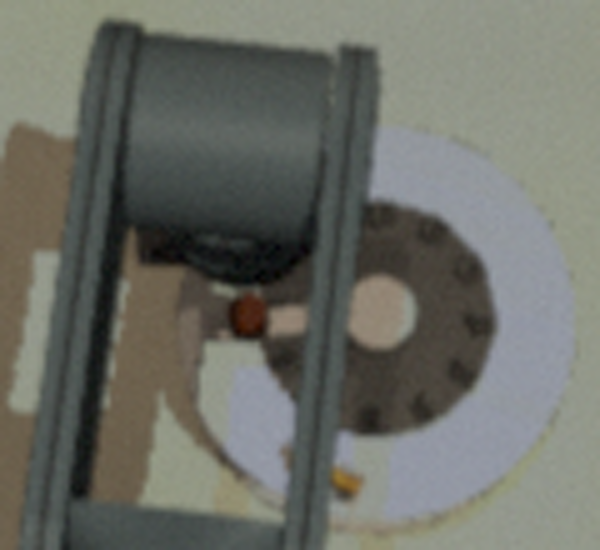

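```bash
cat >> h.py <<'E'
A=np.array([.5725,-.051])
def fing(al,gap=0.,z=.229):
    r=np.radians(al);c,s=np.cos(r),np.sin(r)
    p=A+.078*np.array([c,s])+(.023+gap)*np.array([s,-c]);return (*p,z),r
def plan(als,gap=0.,z=.229):
    s=read_state();h=heading(s);print(s["time_s"],s["eef_pos"],s["wrist_force"])
    go(s["eef_pos"],h,[fing(a,gap,z) for a in als])
def alpha(s):
    # handle angle from finger pose assuming contact
    h=heading(s);n=np.array([-np.sin(h),np.cos(h)])  # -y face dir = heading+90
    v=s["eef_pos"][:2]+.023*n-A;return np.degrees(np.arctan2(v[1],v[0])),np.hypot(*v)
E
python3 - <<'E'
from h import *
plan([93.7,96,100,104,108])
E
```

```text
7.075 [0.609 0.029 0.23 ] [ 0.44  -0.708 -0.261]
[np.float64(0.3), np.float64(-19.1), np.float64(0.9)] -0.0
[np.float64(1.2), np.float64(-22.2), np.float64(0.9)] -0.041
[np.float64(2.4), np.float64(-27.8), np.float64(0.9)] -0.11
[np.float64(3.2), np.float64(-33.4), np.float64(0.9)] -0.18
[np.float64(3.6), np.float64(-39.0), np.float64(0.9)] -0.25
```

Emit:
play_rows(
  deltas=[
    [[0, -14, 0], 0, 0],
    [[0, -20, 0], 0, 0],
    [[1, -23, 0], -0.04, 0],
    [[2, -26, 0], -0.07, 0],
    [[2.5, -29, 0], -0.11, 0],
  ],
)

```text
time_s: 7.7
eef_pos: [0.5798, 0.0303, 0.2292]
eef_rot: [0.642, 0.766, 0.001, 0.001]
wrist_force: [4.4, 1.8, 2.3]
opening: -0.0001
```

Run:
```python
from h import *
s=read_state();print(alpha(s))
plan([104,108,112,116,120])
a=get_image("scene")[:,:,::-1];cv2.imwrite("pics/s11.png",cv2.resize(a[120:240,290:410],None,fx=5,fy=5,interpolation=cv2.INTER_CUBIC))
```

```text
(np.float64(101.20660321260905), np.float64(0.07877459992339311))
7.7 [0.58  0.03  0.229] [4.372 1.79  2.339]
[np.float64(0.6), np.float64(-3.8), np.float64(0.2)] -0.069
[np.float64(1.7), np.float64(-9.4), np.float64(0.2)] -0.139
[np.float64(2.3), np.float64(-15.1), np.float64(0.2)] -0.208
[np.float64(2.6), np.float64(-20.7), np.float64(0.2)] -0.278
[np.float64(2.4), np.float64(-26.4), np.float64(0.2)] -0.348
```

View pics/s11.png

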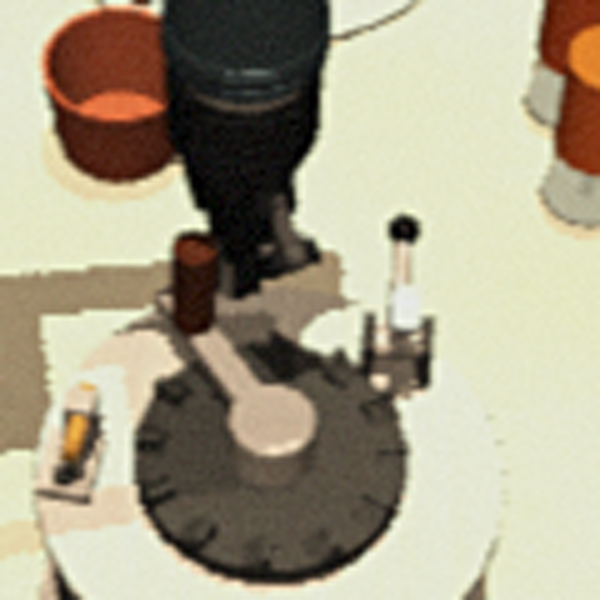

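Handle is moving with the finger (handle top now at about (329,168) in the full image), pushing at about 4.5 N, with the pawl standing clear. Continue.

Emit:
play_rows(
  deltas=[
    [[1, -5, 0], -0.07, 0],
    [[2, -10, 0], -0.14, 0],
    [[2.5, -15, 0], -0.21, 0],
    [[3, -21, 0], -0.28, 0],
    [[3, -26, 0], -0.35, 0],
  ],
)

```text
time_s: 8.38
eef_pos: [0.5532, 0.029, 0.2286]
eef_rot: [0.499, 0.867, 0.001, 0.0]
wrist_force: [3.7, 3.1, 0.3]
opening: 0.0004
```

Run:
```python
from h import *
s=read_state();print(alpha(s),heading(s)*57.3)
plan([123,126,128,130,132])
```

```text
(np.float64(119.83510648891854), np.float64(0.07886971255143704)) 120.15776351232084
8.375 [0.553 0.029 0.229] [3.733 3.095 0.293]
[np.float64(0.2), np.float64(-4.3), np.float64(-0.4)] -0.05
[np.float64(1.1), np.float64(-8.5), np.float64(-0.4)] -0.102
[np.float64(1.5), np.float64(-11.3), np.float64(-0.4)] -0.137
[np.float64(1.9), np.float64(-14.1), np.float64(-0.4)] -0.172
[np.float64(2.2), np.float64(-16.9), np.float64(-0.4)] -0.207
```

Emit:
play_rows(
  deltas=[
    [[1, -4, 0], -0.05, 0],
    [[1.5, -7, 0], -0.09, 0],
    [[1.5, -10, 0], -0.12, 0],
    [[2, -12, 0], -0.15, 0],
    [[2, -14, 0], -0.17, 0],
  ],
)

```text
time_s: 9.0
eef_pos: [0.5398, 0.0236, 0.2284]
eef_rot: [0.424, 0.906, 0.0, -0.0]
wrist_force: [2.0, 4.6, 1.5]
opening: 0.0002
```

Run:
```python
from h import *
s=read_state();print(alpha(s),heading(s)*57.3)
plan([131,133,135,137,139])
a=get_image("scene")[:,:,::-1];cv2.imwrite("pics/s12.png",cv2.resize(a[120:240,290:410],None,fx=5,fy=5,interpolation=cv2.INTER_CUBIC))
```

```text
(np.float64(130.0543325666762), np.float64(0.07827093578259185)) 129.8522747556785
9.0 [0.54  0.024 0.228] [2.007 4.606 1.518]
[np.float64(0.2), np.float64(-1.3), np.float64(-0.6)] -0.02
[np.float64(0.9), np.float64(-4.0), np.float64(-0.6)] -0.055
[np.float64(1.5), np.float64(-6.8), np.float64(-0.6)] -0.09
[np.float64(2.0), np.float64(-9.6), np.float64(-0.6)] -0.125
[np.float64(2.4), np.float64(-12.4), np.float64(-0.6)] -0.16
```

View pics/s12.png

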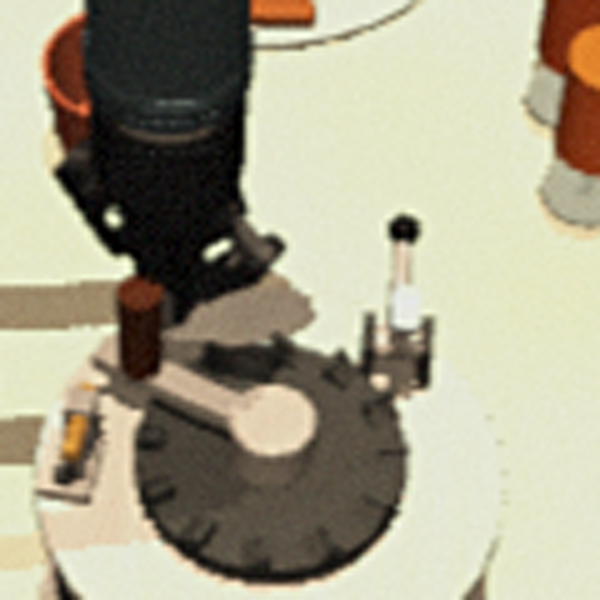

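Emit:
play_rows(
  deltas=[
    [[0.5, -1.5, 0], -0.02, 0],
    [[0.8, -3, 0], -0.04, 0],
    [[1.2, -4.5, 0], -0.06, 0],
    [[1.5, -5.5, 0], -0.07, 0],
  ],
)

```text
time_s: 9.55
eef_pos: [0.5349, 0.0205, 0.2283]
eef_rot: [0.392, 0.92, -0.0, 0.0]
wrist_force: [2.2, 4.1, 0.5]
opening: 0.0001
```

Run:
```python
from h import *
s=read_state();print(alpha(s),heading(s)*57.3)
plan([134,135,136,137,138])
```

```text
(np.float64(134.24529455715222), np.float64(0.07762694524996182)) 133.8377523359858
9.55 [0.535 0.021 0.228] [2.229 4.051 0.529]
[np.float64(0.4), np.float64(0.3), np.float64(-0.7)] -0.003
[np.float64(0.8), np.float64(-1.0), np.float64(-0.7)] -0.02
[np.float64(1.2), np.float64(-2.4), np.float64(-0.7)] -0.038
[np.float64(1.5), np.float64(-3.8), np.float64(-0.7)] -0.055
[np.float64(1.8), np.float64(-5.2), np.float64(-0.7)] -0.073
```

Emit:
play_rows(
  deltas=[
    [[0.5, -1.5, 0], -0.02, 0],
    [[1, -3, 0], -0.04, 0],
    [[1.4, -4.3, 0], -0.05, 0],
    [[1.7, -5.5, 0], -0.07, 0],
  ],
)

```text
time_s: 10.05
eef_pos: [0.5296, 0.0181, 0.2283]
eef_rot: [0.36, 0.933, 0.0, -0.0]
wrist_force: [1.8, 3.1, 0.2]
opening: -0.0001
```

Run:
```python
from h import *
s=read_state();print(alpha(s),heading(s)*57.3)
plan([138,139,140,141,142])
a=get_image("scene")[:,:,::-1];cv2.imwrite("pics/s13.png",cv2.resize(a[150:230,285:365],None,fx=7,fy=7,interpolation=cv2.INTER_CUBIC))
```

```text
(np.float64(138.25377892054405), np.float64(0.07821971167650339)) 137.8707158492803
10.05 [0.53  0.018 0.228] [1.817 3.101 0.244]
[np.float64(-0.2), np.float64(0.3), np.float64(-0.7)] -0.002
[np.float64(0.2), np.float64(-1.0), np.float64(-0.7)] -0.02
[np.float64(0.6), np.float64(-2.4), np.float64(-0.7)] -0.037
[np.float64(0.9), np.float64(-3.8), np.float64(-0.7)] -0.055
[np.float64(1.2), np.float64(-5.2), np.float64(-0.7)] -0.072
```

View pics/s13.png

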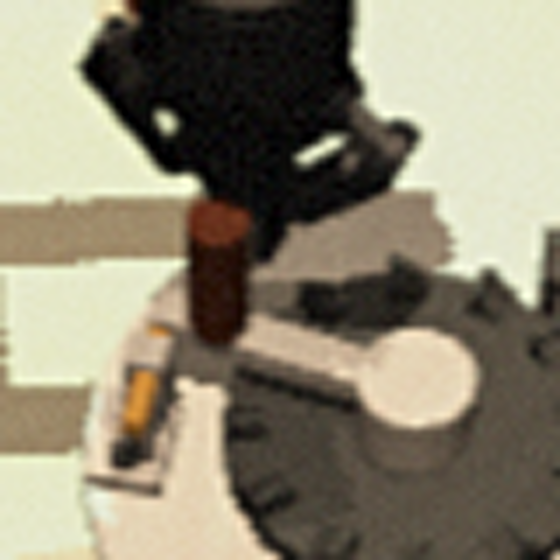

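Emit:
play_rows(
  deltas=[
    [[0, -1.2, 0], -0.015, 0],
    [[0.3, -2.4, 0], -0.03, 0],
    [[0.5, -3.5, 0], -0.045, 0],
    [[0.5, -3.5, 0], -0.045, 0],
  ],
)

```text
time_s: 10.6
eef_pos: [0.5283, 0.0178, 0.2284]
eef_rot: [0.339, 0.941, 0.002, 0.001]
wrist_force: [6.9, 11.0, -1.4]
opening: 0.0001
```

Run:
```python
from h import *
s=read_state();print(alpha(s),heading(s)*57.3)
plan([141,142,143,144])
```

```text
(np.float64(139.07561075651324), np.float64(0.07793772197596721)) 140.43661810880926
10.6 [0.528 0.018 0.228] [ 6.914 10.995 -1.379]
[np.float64(0.3), np.float64(-2.6), np.float64(-0.6)] -0.01
[np.float64(0.7), np.float64(-4.0), np.float64(-0.6)] -0.027
[np.float64(1.0), np.float64(-5.4), np.float64(-0.6)] -0.045
[np.float64(1.4), np.float64(-6.7), np.float64(-0.6)] -0.062
```

Emit:
play_rows(
  deltas=[
    [[0, -0.4, 0], 0, 0],
    [[0, -0.8, 0], 0, 0],
    [[0, -0.8, 0], 0, 0],
    [[0, -0.8, 0], 0, 0],
  ],
)

```text
time_s: 11.1
eef_pos: [0.5283, 0.0177, 0.2284]
eef_rot: [0.338, 0.941, 0.003, 0.001]
wrist_force: [9.4, 12.9, -2.8]
opening: 0.0002
```

Run:
```python
from h import *
s=read_state();print(alpha(s),heading(s)*57.3,s["wrist_force"],s["wrist_force"][:2]@[.656,.755],s["eef_pos"])
```

```text
(np.float64(139.11230603858007), np.float64(0.07790185742060463)) 140.4398535130305 [ 9.444 12.916 -2.801] 15.946954594469062 [0.528 0.018 0.228]
```

Emit:
play_rows(
  deltas=[
    [[0, -0.1, 0], 0, 0],
    [[0, -0.1, 0], 0, 0],
    [[0, -0.1, 0], 0, 0],
    [[0, -0.1, 0], 0, 0],
    [[0, -0.1, 0], 0, 0],
  ],
)

```text
time_s: 11.72
eef_pos: [0.5282, 0.0177, 0.2284]
eef_rot: [0.338, 0.941, 0.003, 0.001]
wrist_force: [9.9, 14.1, -2.4]
opening: 0.0001
```

Emit:
play_rows(
  deltas=[
    [[0, 0, 0], 0, 0],
    [[0, 0, 0], 0, 0],
    [[0, 0, 0], 0, 0],
    [[0, 0, 0], 0, 0],
    [[0, 0, 0], 0, 0],
  ],
)

```text
time_s: 12.35
eef_pos: [0.5283, 0.0177, 0.2284]
eef_rot: [0.338, 0.941, 0.003, 0.001]
wrist_force: [9.4, 14.1, -2.9]
opening: -0.0001
```

Run:
```python
from h import *
s=read_state();print(alpha(s),heading(s)*57.3,s["wrist_force"],s["wrist_force"][:2]@[.656,.755],s["eef_pos"])
a=get_image("scene")[:,:,::-1];cv2.imwrite("pics/s14.png",cv2.resize(a[140:230,285:385],None,fx=7,fy=6.6,interpolation=cv2.INTER_CUBIC))
a=get_image("top")[:,:,::-1];cv2.imwrite("pics/t14.png",cv2.resize(a[120:230,282:382],None,fx=5,fy=5,interpolation=cv2.INTER_CUBIC))
```

```text
(np.float64(139.10993574669078), np.float64(0.07791307724306318)) 140.44117023116664 [ 9.394 14.133 -2.882] 16.832537298752055 [0.528 0.018 0.228]
```

View pics/s14.png

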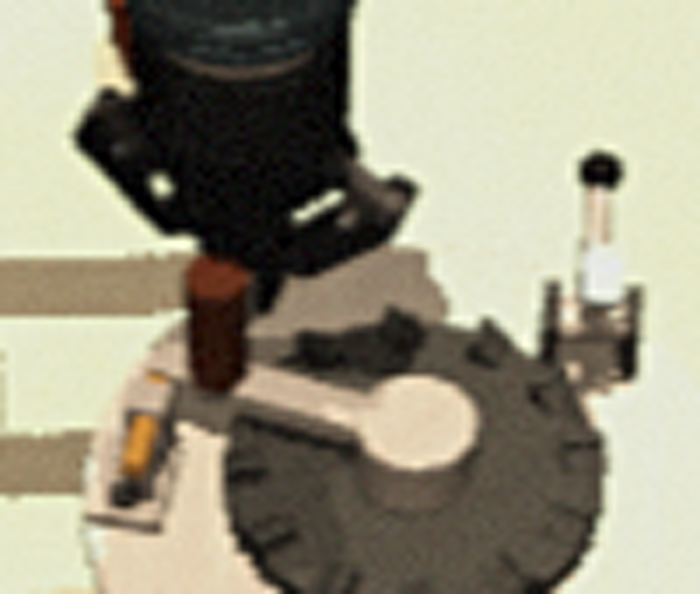

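View pics/t14.png

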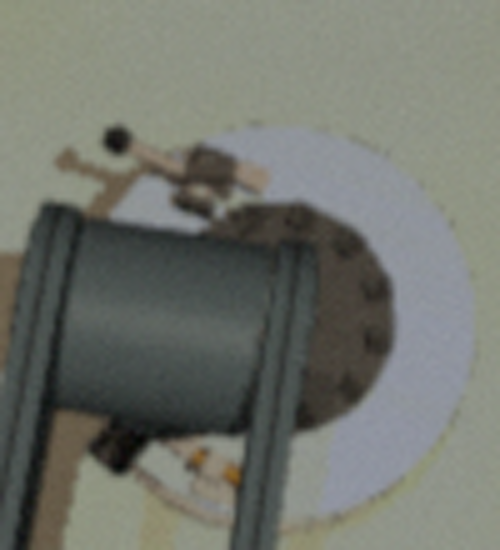

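Emit:
play_rows(
  deltas=[
    [[0, 1, 0], 0, 0],
    [[0, 3, 0], 0, 0],
    [[0, 10, 0], 0, 0],
    [[0, 20, -10], 0, 0],
    [[0, 20, -50], 0, 0],
  ],
)

```text
time_s: 13.08
eef_pos: [0.5384, 0.031, 0.277]
eef_rot: [0.339, 0.941, -0.001, -0.003]
wrist_force: [0.1, -0.6, 0.6]
opening: -0.0001
```

Run:
```python
from h import *
s=read_state();h=heading(s);print(s["eef_pos"],s["wrist_force"])
go(s["eef_pos"],h,[((.45,.24,.36),h)])
```

```text
[0.538 0.031 0.277] [ 0.054 -0.577  0.57 ]
[np.float64(201.3), np.float64(104.7), np.float64(-83.0)] 0.0
```

Emit:
play_rows(
  deltas=[
    [[0, 2, -50], 0, 0],
    [[0, 2, -85], 0, 0],
    [[200, 105, -85], 0, 0],
    [[200, 105, -85], 0, 0],
    [[200, 105, -85], 0, 0],
  ],
)

```text
time_s: 13.7
eef_pos: [0.4663, 0.2059, 0.3642]
eef_rot: [0.339, 0.941, 0.0, 0.001]
wrist_force: [0.7, 0.0, 0.1]
opening: -0.0001
```

Emit:
play_rows(
  deltas=[
    [[80, 40, 0], 0, 0],
    [[80, 40, 0], 0, 0],
    [[80, 40, 0], 0, 0],
    [[80, 40, 0], 0, 0],
  ],
)

```text
time_s: 14.2
eef_pos: [0.4312, 0.2859, 0.3636]
eef_rot: [0.339, 0.941, -0.0, 0.0]
wrist_force: [0.1, 0.1, 0.3]
opening: -0.0001
```

Run:
```python
from h import *
s=read_state();print(s["eef_pos"],s["time_s"],s["qvel"])
a=get_image("scene")[:,:,::-1];cv2.imwrite("pics/s15.png",cv2.resize(a[140:230,285:385],None,fx=7,fy=6.6,interpolation=cv2.INTER_CUBIC))
a=get_image("top")[:,:,::-1];cv2.imwrite("pics/t15.png",cv2.resize(a[120:230,272:382],None,fx=5.4,fy=5.4,interpolation=cv2.INTER_CUBIC))
```

```text
[0.431 0.286 0.364] 14.2 [-0.023  0.001  0.005  0.002 -0.004  0.001]
```

View pics/s15.png

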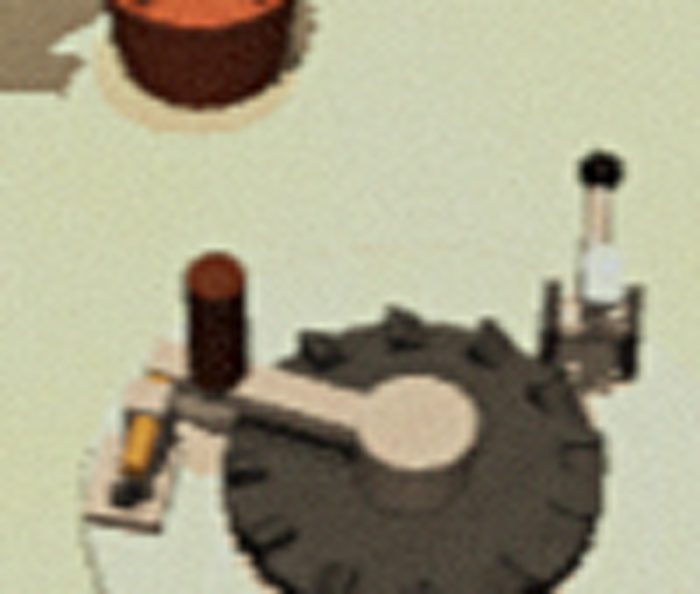

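View pics/t15.png

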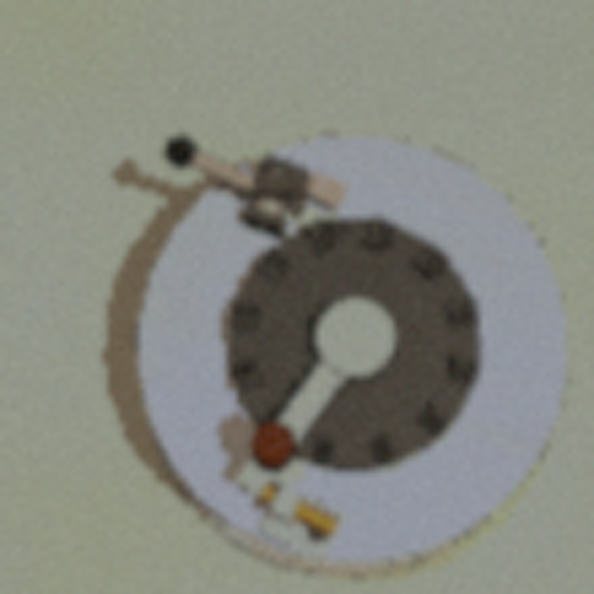

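Run:
```python
from h import *
b,e=tri((370.7,165.8),(305.3,147.8));d=b-[.66,-.008,.1845];print(b,e,"tilt",np.arctan2(np.hypot(*d[:2]),d[2]))
sign_off()
```

```text
[0.68  0.045 0.215] 0.002612023810976358 tilt 1.0803403414619976
the job is handed in; nothing more can be done
```

I laid the pawl back, wound the wheel counter-clockwise onto the backstop bolt, held a steady push there for about 1.5 s, and handed the job in after about 14 s.

- **Pawl:** I pushed the lever over with the closed fingers until it met its hard stop at about 10 N. The last pictures put the ball at a tilt of about 1.08 rad, where 0.8 is needed. The bright patch on the pawl could be read as a much smaller tilt (about 0.7–0.8) partway through. The felt stop and the later top views settled it as fully back.
- **Wheel:** I pushed the handle round by about 45° (0.79 rad) until the resistance rose at the bolt. That is about 5° earlier than my image estimate of the bolt tip, which was rough.
- **Push on the stop:** My push on the handle was 16–17 N. Taking off the stated screw friction, that is about 9.4–10 N on the bolt. The stop force itself was not measured directly.
- **Final state:** The arm stands at the bolt in both final views. The robot is clear of everything, with its wrist force about zero. I did not measure the gap between the lug and the stop face. In those pictures it is only the short visible length of bolt.
- **Bystanders:** The robot kept clear of the bottle, mug and candle cup, but I did not check their positions again at the end.

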